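# Change the bench over to its other feed through centre off

## Task

Change the bench feed selector over from the feed its lever now stands on to the other one: bring the lever to centre off at the crossing of its gate and leave it resting there for a good two seconds, then take it across and fully home on the other feed. Feel for the stops and do not force the lever, and leave the other things on the bench where they are.

Things in the scene. Friction and masses are not known exactly. Their poses are not given: they have to be found in the camera images.
- selector: bench feed selector (manual changeover switch): grey metal box 130 (x) x 180 (y) x 92 mm high, fixed to the bench, yaw within 1.5 rad of 0. Origin: centre of its underside, z up. A lever with a ball knob stands up through a window in its top. Feed one is at the -y end of the window's -x side, where the lever starts; feed two is at the +y end of the +x side; off is between.
- window (a point): centre of the 68 (x) x 108 (y) mm window, at the box's top, axes as the selector. A steel gate plate 4 mm below leaves a Z-shaped path: feed one's lane along y, the 18 mm wide crossing along x (centre off), feed two's lane along y. Each lane ends at the crossing, so the lever cannot go straight across from feed to feed.
- gate_hint (a point): nominal middle of the crossing, fixed to the box (same point as the window's centre, 6 mm lower). The gate plate is adjustable: the real crossing lies up to 10 mm to either side of it along y (19 mm at the knob), differently each time and not reported. Coming along its lane, the lever meets a hard stop at the crossing.
- lever_knob (a point): centre of the black 40 mm ball knob on the lever's 12 mm steel stem, 130 mm from the pivot, which is on the box's centre line 16 mm above the bench: knob 146 mm high upright, about 131 mm fully leaning, up to 53 mm off in y, 33 mm in x. Stays where left. Moves at 2 to 6 N on the knob until a stop; over 45 N from fingers or arm is forcing it.
- swing (a joint): lean of the lever along the selector's y, rad: -0.42 is home at feed one, 0 upright, +0.42 home at feed two (hard stops there). Off is the middle; at the crossing it reads between -0.2 and +0.2. Starts at -0.42 to -0.36. A finger meeting the knob at 50 mm/s can knock with over 11 N for an instant without any stop being there: check that the lever has really moved.
- shift (a joint): lean of the lever along the selector's x, rad: -0.26 in feed one's lane (start -0.26 to -0.24), +0.26 in feed two's lane; hard stops at both ends.
- multimeter: dark multimeter 85 x 175 x 40 mm lying near the +x side of the selector; loose bystander. Origin: centre of its underside.
- screwdriver: screwdriver 190 mm long lying near the -x side of the selector; loose bystander.
- spool: solder spool, 60 mm across, 50 mm high, standing near the +y end of the selector; loose bystander. Origin: centre of its underside.
- mug: white mug 80 mm across, 92 mm high; loose bystander on the right of the bench.
- parts_tray: grey divided tray 120 x 160 x 35 mm; loose bystander on the left.
- wrench: steel wrench lying on the right; loose bystander.
- flux: white bottle 48 mm across, 115 mm high; loose bystander on the left.
Mind the look-alikes: they are no part of the job. Leave any blue or turquoise look-alike of the selector alone.

How it is judged:
By the outcome, as a careful person would: the job done as asked, in the order asked, and still so for the second after the job is handed in, with the robot touching nothing.
It also fails if it takes over 67 s, if anything falls off the work surface, if the arm or the gripper's body presses on something with over 40 N, if the wrist force passes 120 N, or if a joint passes its speed limit or range.

## Robot

A 6-joint arm with a two-finger parallel gripper is mounted at the origin on the work surface. World frame = base frame: x ahead of the robot, y to its left, z up, the work surface at z = 0. Lengths are in m, angles in degrees, forces in N, time in s.
With the tool pointing down it reaches from about 0.4 to 0.825 m from the base axis. Payload 7 kg.
Tool frame: the origin (TCP) lies on the front face of the gripper's body, between the roots of the fingers; the fingertips stand 66 mm ahead of it and the grasp point (between the pads) lies 47 mm ahead of it; z points along the fingers, y is the line along which they close (so a half turn about z gives the same grasp; the last joint's range is limited). The gripper opens to 88 mm and grips with 3 to 60 N. Pads are 19 mm wide; open, the fingers measure 130 mm over their backs; the gripper's body (78 mm by 193 mm) begins 47 mm behind the grasp point.
Start: joints at [81.595, 20.546, 0.682, 0, -70.136, -16.507], TCP at [0.284, 0.612, 0.292] pointing down, gripper open.
Joint ranges: [-176.03, 176.03], [-82.01, 121.73], [-58.28, 71.71], [-173.87, 95.51], [-174.79, -0.11], [-173.66, 173.66]. Speed limits (degrees/s): [136.94, 136.94, 172.46, 180, 180, 180].

## Interface

Orientations are given as [roll, pitch, yaw] about the fixed x, y, z axes, in that order (R = Rz(yaw) Ry(pitch) Rx(roll)).
In Python, from plant import ctrl gives the robot as it stands.
- The arm moves only by the tool send_rows, never from a script. Its argument "deltas" is a list of rows, each a list of 2 entries, a list of its own where there are three numbers: the shift along the tool's x, y, z each as a share of 800 mm, from -1 to 1, then the turn about the tool's z as a share of 90 degrees, from -1 to 1. A call has exactly 5 rows; each row is the pose to reach, as a shift and turn from the pose commanded when the call began, along the tool's axes at that moment; what a row does not reach only later rows make up. A row lasts 1/12 s, in which the tool goes at most 41.7 mm and 7.16 degrees, less where a joint would pass 70% of its speed; a pose out of reach is approached as far as the arm can. A call with a number of a shift or a turn outside -1 to 1 is refused whole. A call with a gripper value outside its range is refused whole. "gripper" is the opening, from 0 (shut) to 1 (fully open), set as the call begins (left out, the last holds). The fingers move at their own pace and stop on an object; the grip force is fixed at half the most. Time passes only in rows, so rows that repeat a pose let the fingers close, or fill a call up. It gives the time, the measured TCP pose, the force, the opening and the grip force at its end, in the units of the state.
- ctrl.get_obs(): the state, without advancing time (a new reading comes with each control period).
- ctrl.snapshot(name): name is "side" or "top"; returns a dict with "color" (384x512x3 uint8, red, green, blue), "vertical_fov" (degrees; the focal length in pixels is half the picture's height over the tangent of half this angle, whatever the lens; pixels are square), "cx", "cy" (the principal point, pixels), "rvec" (rotation vector, rad) and "tvec" (3), from world to camera coordinates, as OpenCV has them. Camera axes: x right, y down, z forward; pixel columns grow to the right and rows downward; lengths in m; the calibration is good to about 2 mm. A picture is of the moment at which its call begins. There is no depth.
- ctrl.close_job(): hands the job in; it is judged then, once.
Trained networks look in a picture, given as the dict that the camera call returned (one of the last four; its "shot" number tells which), for a name from the list of things; names that differ only in an ending like _2 or _b are one class to them, and where a whole thing is asked for, a point or a joint stands for the part that bears it (a point fixed in the world has none). Each returns a list of dicts, best first, with "conf" (0 to 1); they miss things now and then, are a little off and sometimes report something else, mostly with a low value. They report only what shows in the picture. A call takes as long as a camera call. They do not tell look-alikes from the thing itself.
- ctrl.boxes_of(picture, thing): "xy" ([column, row] as shares, 0 to 1, of the picture: columns of its width, rows of its height, amid what is visible of it).
- ctrl.cut_out(picture, thing): "pixels" (384x512 bool, what is visible of it) and "xy" ([column, row] as shares, 0 to 1, of the picture: columns of its width, rows of its height, amid what is visible of it).
The state is a dict: "clock": time; "joint_pos": joint angles; "qvel": joint speeds; "tau": joint torques, N m; "tool_pos": TCP position; "orientation": TCP orientation; "force": force on the tool from outside, world axes, zero at the start; "moment": the same for the moment, N m; "opening": finger opening in m; "gripper_force": force on a finger pad.
Only numpy, scipy, OpenCV 4.12 (cv2) and the standard library are available. Lean on these libraries where they do the work, as an engineer would, in place of code of your own. Each camera call takes 0.05 s, during which the arm holds its last target. There are 200 camera calls.

## Working session

There is one attempt and no reset: what is moved stays moved. The work goes in short steps, Python scripts to look and compute and a tool call to move; the robot and the scene stay as the last step left them, time stands still between calls to the robot, and variables do not carry over. Pictures are saved under pics/ and viewed, at most 10 in all, crops included, and the job is handed in when it is done.

Besides the shell and the picture viewer there is one more tool, called after "Call:" as name(argument=value, ...) on one line, values as JSON. send_rows: Moves the arm, as the interface text tells. Shift numbers are shares of 800 mm and turn numbers shares of 90 degrees, none past 1 either way. Its arguments: {"type":"object","properties":{"deltas":{"type":"array","items":{"type":"array"}},"gripper":{"type":"number"}},"required":["deltas"]}

```bash
mkdir -p pics; ls; cat > h.py <<'E'
import numpy as np, cv2
from plant import ctrl
def cam(p):
    h=p["color"].shape[0]; f=h/2/np.tan(np.radians(p["vertical_fov"])/2)
    K=np.array([[f,0,p["cx"]],[0,f,p["cy"]],[0,0,1]]); R=cv2.Rodrigues(np.array(p["rvec"],float))[0]; return K,R,np.array(p["tvec"],float).ravel()
def proj(p,X):
    K,R,t=cam(p); x=(np.atleast_2d(X)@R.T+t)@K.T; return x[:,:2]/x[:,2:]
def ray(p,uv):
    K,R,t=cam(p); d=R.T@np.linalg.solve(K,[uv[0],uv[1],1]); return -R.T@t,d
def atz(p,uv,z):
    c,d=ray(p,uv); return c+d*(z-c[2])/d[2]
def tri(p,a,q,b):
    c1,d1=ray(p,a); c2,d2=ray(q,b); s=np.linalg.lstsq(np.c_[d1,-d2],c2-c1,rcond=None)[0]
    A,B=c1+s[0]*d1,c2+s[1]*d2; return (A+B)/2,np.linalg.norm(A-B)
E
python3 - <<'E'
from h import *
print(ctrl.get_obs())
P={n:ctrl.snapshot(n) for n in("side","top")}
for n,p in P.items():
    cv2.imwrite(f"pics/{n}0.png",cv2.resize(p["color"][...,::-1],(800,600)))
    print(n,p["vertical_fov"],-cam(p)[1].T@cam(p)[2])
    for t in("selector","lever_knob","window","multimeter","screwdriver","spool"):
        print(t,[(round(b["conf"],2),np.round(np.array(b["xy"])*[512,384],1).tolist()) for b in ctrl.boxes_of(p,t)])
E
```

```text
pics
{'clock': 0.0, 'joint_pos': array([ 8.15955358e+01,  2.05912030e+01,  6.35519131e-01, -2.08597201e-02,
       -7.01352940e+01, -1.65068641e+01]), 'qvel': array([ 0.04078147,  0.04172388,  0.09246348, -0.12147503, -0.02734032,
       -0.01317753]), 'tau': array([ 1.57960349e-03, -5.82718241e+01,  2.93050486e+01,  6.99740052e+00,
        6.74753683e-03, -1.63914242e-04]), 'tool_pos': array([0.28417449, 0.61186138, 0.29123615]), 'orientation': array([ 1.79907200e+02, -7.05076491e-03, -2.49184263e+01]), 'force': array([ 0.61001833, -0.08897365, -0.50535996]), 'moment': array([ 0.00649263, -0.02687775,  0.01097765]), 'gripper_force': 0.0, 'opening': 0.08746797104084879}
side 48.20809751468167 [ 0.08362027 -1.0753871   1.1074573 ]
selector [(0.88, [283.0, 249.3]), (0.79, [218.2, 296.8]), (0.71, [212.7, 148.9]), (0.7, [278.2, 188.7])]
lever_knob [(0.79, [214.3, 278.0]), (0.67, [290.6, 177.7]), (0.63, [284.4, 230.0])]
window [(0.79, [279.6, 187.1]), (0.78, [278.9, 251.7]), (0.73, [216.6, 293.4])]
multimeter [(0.56, [290.0, 167.6]), (0.56, [277.7, 189.8]), (0.41, [291.8, 175.3]), (0.28, [209.9, 147.2])]
screwdriver [(0.79, [277.4, 214.3])]
spool [(0.73, [239.8, 185.2])]
top 43.50486745118424 [ 0.22603236 -0.00803363  1.49755843]
selector [(0.84, [235.8, 152.0]), (0.63, [326.1, 187.5]), (0.63, [367.2, 278.7])]
lever_knob [(0.67, [245.8, 139.9]), (0.54, [333.7, 183.5]), (0.47, [122.8, 206.3]), (0.43, [373.0, 273.1])]
window [(0.78, [366.4, 277.5]), (0.74, [331.2, 192.0]), (0.6, [232.3, 152.8])]
multimeter [(0.97, [197.0, 127.1]), (0.48, [232.3, 154.8]), (0.28, [270.9, 169.4])]
screwdriver [(0.63, [267.8, 172.0])]
spool [(0.79, [200.3, 199.0])]
```

View pics/side0.png

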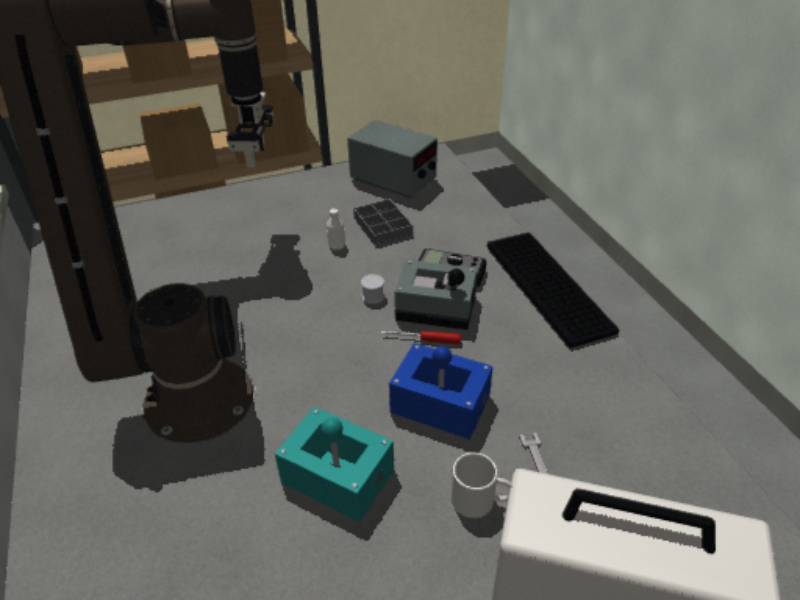

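View pics/top0.png

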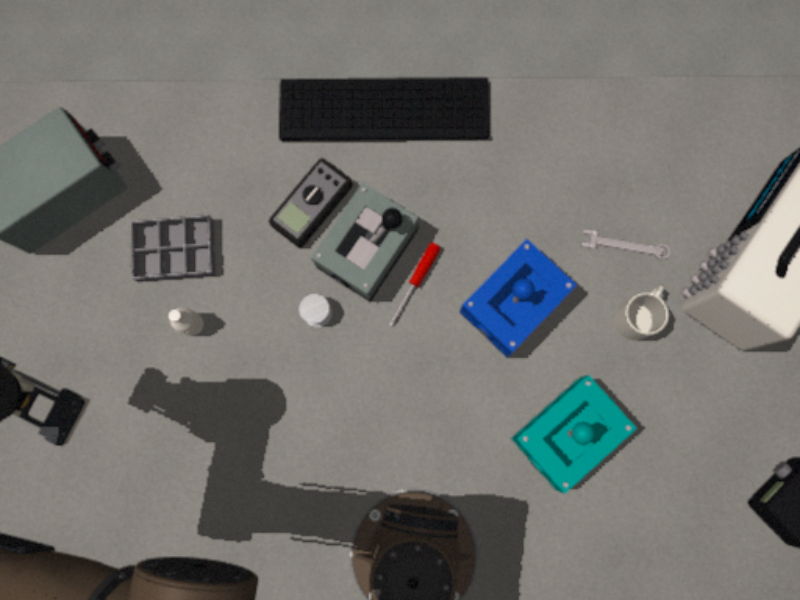

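Both pictures show three selectors. In top-image pixels (512 wide), the grey one is at (236,152), the blue look-alike at (332,190) and the turquoise one at (367,278). By the description I choose the grey one, which has a black knob at about (250,140). It stands between the multimeter, the screwdriver and the spool. Next is a close crop to check that.

```bash
python3 - <<'E'
from h import *
import pickle
P={n:ctrl.snapshot(n) for n in("top","side")}
pickle.dump(P,open("p.pkl","wb"))
for n,p in P.items():
    for t in("selector","lever_knob"):
        for b in ctrl.cut_out(p,t):
            m=b["pixels"]; 
            if m.sum()<5: continue
            c=np.median(p["color"][m],axis=0); print(n,t,round(b["conf"],2),np.round(np.array(b["xy"])*[512,384],1),c,m.sum(),np.round(cv2.boxPoints(cv2.minAreaRect(np.argwhere(m)[:,::-1].astype(np.float32))),1).tolist())
a=cv2.resize(P["top"]["color"][95:205,165:295,::-1],None,fx=3,fy=3,interpolation=cv2.INTER_CUBIC)
b=cv2.resize(P["side"]["color"][150:230,225:325,::-1],None,fx=4,fy=4,interpolation=cv2.INTER_CUBIC)
o=np.zeros((330,790,3),np.uint8);o[:330,:390]=a;o[:320,390:790]=b
cv2.imwrite("pics/crop1.png",o)
E
```

```text
top selector 0.91 [366.3 277.6] [  0. 150. 142.] 3260 [[324.0, 280.1000061035156], [373.29998779296875, 235.39999389648438], [407.70001220703125, 273.3999938964844], [358.3999938964844, 318.1000061035156]]
top selector 0.9 [233.6 152.4] [116. 125. 118.] 2523 [[196.39999389648438, 167.60000610351562], [230.60000610351562, 114.69999694824219], [270.70001220703125, 140.6999969482422], [236.5, 193.5]]
top selector 0.75 [328.  191.3] [ 20.  78. 175.] 2797 [[291.5, 196.5], [337.0, 151.0], [369.0, 183.0], [323.5, 228.5]]
top selector 0.74 [201. 198.] [200. 195. 194.] 344 [[191.0, 188.0], [211.0, 188.0], [211.0, 208.0], [191.0, 208.0]]
top lever_knob 0.74 [373.2 274.5] [  0.  126.5 120. ] 176 [[362.5, 276.5], [372.0, 267.0], [382.0, 277.0], [372.5, 286.5]]
top lever_knob 0.56 [332.4 181.6] [ 16.   66.  144.5] 176 [[328.0, 178.0], [341.0, 178.0], [341.0, 192.0], [328.0, 192.0]]
top lever_knob 0.55 [247.8 139.1] [28. 27. 29.] 202 [[236.1999969482422, 153.60000610351562], [247.10000610351562, 130.3000030517578], [258.8999938964844, 135.8000030517578], [248.0, 159.10000610351562]]
top lever_knob
[... 380 characters left out ...]
220703125, 210.60000610351562]]
side selector 0.88 [280.7 249.2] [14. 27. 61.] 2835 [[243.1999969482422, 261.3999938964844], [259.20001220703125, 213.39999389648438], [318.8999938964844, 233.3000030517578], [302.8999938964844, 281.29998779296875]]
side selector 0.83 [216.4 297.8] [28. 64. 62.] 3628 [[168.8000030517578, 303.3999938964844], [193.8000030517578, 253.39999389648438], [258.6000061035156, 285.79998779296875], [233.60000610351562, 335.79998779296875]]
side lever_knob 0.73 [282.9 226.2] [19. 40. 72.] 159 [[277.0, 221.0], [288.0, 221.0], [288.0, 245.0], [277.0, 245.0]]
side lever_knob 0.47 [293.3 175.6] [13. 13. 14.] 106 [[286.0, 172.0], [296.0, 172.0], [296.0, 184.0], [286.0, 184.0]]
```

View pics/crop1.png

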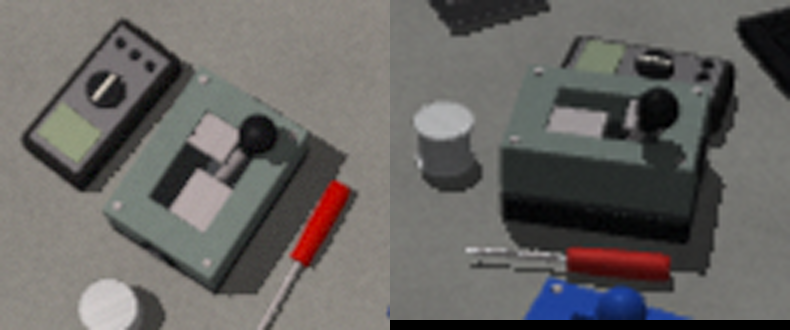

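The crop confirms the grey box with the black knob: knob at top pixel (251,140) and side pixel (292,177). The multimeter is on its upper left, the spool at its lower left and the screwdriver on its right, so +y points down-left in the top image. The gate's dark crossing shows between the two pale plates. I'll work out the pose from this.

```bash
python3 - <<'E'
from h import *
import pickle
from scipy.optimize import least_squares
P=pickle.load(open("p.pkl","rb")); T,S=P["top"],P["side"]
tc=lambda u:np.array(u)/3+[165,95]-.33
sc=lambda u:(np.array(u)-[390,0])/4+[225,150]-.375
L=np.array([[65,90,92],[-65,90,92],[-65,-90,92],[65,-90,92]])/1e3
it=tc([[107,212],[213,290],[308,137],[200,65]]); 
W=lambda v,X:np.c_[X[:,:2]@np.array([[np.cos(v[2]),np.sin(v[2])],[-np.sin(v[2]),np.cos(v[2])]])+v[:2],X[:,2]]
r=least_squares(lambda v:(proj(T,W(v,L))-it).ravel(),[.6,0.1,.6]); v=r.x
print("sel",v,np.degrees(v[2]),r.fun.round(1)); print("side corners",proj(S,W(v,L)).round(1).tolist())
inv=lambda X:np.r_[np.array([[np.cos(v[2]),np.sin(v[2])],[-np.sin(v[2]),np.cos(v[2])]])@(X[:2]-v[:2]),X[2]]*1e3
k,g=tri(T,tc([258,134]),S,sc([657,110])); print("knob",k,g,inv(k).round(1))
for z in(.131,): kk=atz(T,tc([258,134]),z); print(kk,inv(kk).round(1))
for n,u in dict(lo=[[202,170],[235,192],[200,230],[170,208]],up=[[207,112],[240,130],[220,160],[187,137]]).items():
    print(n,[inv(atz(T,tc(q),.088)).round(1)[:2].tolist() for q in u])
E
```

```text
sel [0.59530624 0.08906365 0.99911725] 57.24520143848954 [-1.1  1.  -0.2 -2.   0.7 -0.4  0.7  1.5]
side corners [[258.8, 166.3], [251.6, 187.0], [299.9, 193.1], [304.4, 171.6]]
knob [0.62484203 0.03707783 0.13183754] 0.002711092174255979 [-27.7 -53.  131.8]
[0.62646522 0.03681844 0.131     ] [-27.1 -54.5 131. ]
lo [[8.2, -2.5], [-32.3, -1.3], [-24.0, 50.3], [13.8, 47.6]]
up [[37.1, -56.0], [-1.4, -58.1], [-1.4, -21.0], [39.9, -23.1]]
```

Geometry: the selector is at (0.595, 0.089) with yaw 57.2°, and the knob is near (0.626, 0.037, 0.131). From the picture the crossing centre is at gate y ≈ -12 mm. I'll cage the knob loosely with the fingers and align tool y with selector y (tool yaw -123°).

Call:
send_rows(deltas=[[[0.034, 0.024, 0], 0], [[0.069, 0.047, 0], 0], [[0.103, 0.071, 0], 0], [[0.138, 0.094, 0], 0], [[0.172, 0.118, 0], 0]], gripper=0.7)

```text
clock: 1.42
tool_pos: [0.3699, 0.4673, 0.2923]
orientation: [-180.0, -0.0, -24.9]
force: [1.0, 0.3, -0.3]
opening: 0.0628
gripper_force: 0.0
```

Call:
send_rows(deltas=[[[0.034, 0.024, 0], 0], [[0.069, 0.047, 0], 0], [[0.103, 0.071, 0], 0], [[0.138, 0.094, 0], 0], [[0.172, 0.118, 0], 0]])

```text
clock: 1.83
tool_pos: [0.4551, 0.3236, 0.2925]
orientation: [-180.0, -0.0, -24.9]
force: [0.6, 0.3, 0.4]
opening: 0.0614
gripper_force: 0.0
```

Call:
send_rows(deltas=[[[0.034, 0.024, 0], 0], [[0.069, 0.047, 0], 0], [[0.103, 0.071, 0], 0], [[0.138, 0.094, 0], 0], [[0.172, 0.118, 0], 0]])

```text
clock: 2.25
tool_pos: [0.5402, 0.18, 0.2925]
orientation: [-180.0, -0.0, -24.9]
force: [-0.1, 0.8, -0.6]
opening: 0.0617
gripper_force: 0.0
```

Call:
send_rows(deltas=[[[0.034, 0.024, 0], 0.07], [[0.069, 0.047, 0], 0.14], [[0.103, 0.071, 0], 0.21], [[0.138, 0.094, 0], 0.28], [[0.172, 0.118, 0], 0.35]])

```text
clock: 2.67
tool_pos: [0.6252, 0.0363, 0.2924]
orientation: [-180.0, -0.0, -56.7]
force: [0.3, 1.3, -0.4]
opening: 0.0615
gripper_force: 0.0
```

Call:
send_rows(deltas=[[[0, 0, 0], 0.07], [[0, 0, 0], 0.15], [[0, 0, 0], 0.22], [[0, 0, 0], 0.3], [[0, 0, 0], 0.37]])

```text
clock: 3.08
tool_pos: [0.6245, 0.0376, 0.2921]
orientation: [180.0, -0.0, -90.1]
force: [-0.4, 0.4, 0.1]
opening: 0.0613
gripper_force: 0.0
```

Call:
send_rows(deltas=[[[0, 0, 0], 0.07], [[0, 0, 0], 0.15], [[0, 0, 0], 0.22], [[0, 0, 0], 0.3], [[0, 0, 0], 0.37]])

```text
clock: 3.5
tool_pos: [0.6244, 0.0379, 0.2922]
orientation: [-180.0, 0.0, -123.4]
force: [-0.3, 0.9, -0.5]
opening: 0.0615
gripper_force: 0.0
```

Call:
send_rows(deltas=[[[0, 0, 0.017], 0], [[0, 0, 0.034], 0], [[0, 0, 0.051], 0], [[0, 0, 0.068], 0], [[0, 0, 0.085], 0]])

```text
clock: 3.92
tool_pos: [0.6245, 0.0379, 0.2237]
orientation: [-180.0, 0.0, -123.0]
force: [0.1, -0.7, -0.4]
opening: 0.0609
gripper_force: 0.0
```

Call:
send_rows(deltas=[[[0, 0, 0.01], 0], [[0, 0, 0.02], 0], [[0, 0, 0.03], 0], [[0, 0, 0.04], 0], [[0, 0, 0.05], 0]])

```text
clock: 4.33
tool_pos: [0.6247, 0.0379, 0.1838]
orientation: [-180.0, 0.0, -123.0]
force: [0.2, 1.1, 0.6]
opening: 0.061
gripper_force: 0.0
```

```bash
python3 - <<'E'
from h import *
print(ctrl.get_obs()["force"])
S=ctrl.snapshot("side");T=ctrl.snapshot("top")
a=cv2.resize(T["color"][95:205,165:295,::-1],None,fx=3,fy=3,interpolation=cv2.INTER_CUBIC)
b=cv2.resize(S["color"][130:210,235:335,::-1],None,fx=4,fy=4,interpolation=cv2.INTER_CUBIC)
o=np.zeros((330,790,3),np.uint8);o[:330,:390]=a;o[:320,390:790]=b
cv2.imwrite("pics/crop2.png",o)
E
```

```text
[0.20577221 1.07287711 0.60095013]
```

View pics/crop2.png

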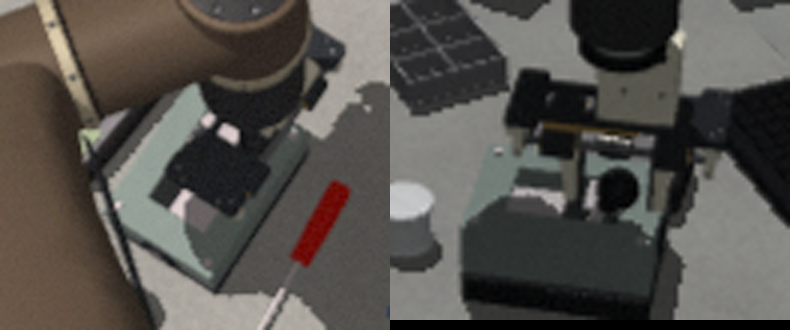

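The knob sits free between the fingers, at about (620,188) in the side crop, with fingers at 575 and 660. I'll push along +y gently.

Call:
send_rows(deltas=[[[0, 0.003, 0], 0], [[0, 0.006, 0], 0], [[0, 0.008, 0], 0], [[0, 0.01, 0], 0], [[0, 0.012, 0], 0]])

```text
clock: 4.85
tool_pos: [0.6166, 0.0432, 0.1848]
orientation: [-179.9, 0.0, -123.0]
force: [2.9, -2.9, 0.4]
opening: 0.0616
gripper_force: 2.1
```

Call:
send_rows(deltas=[[[0, 0.0025, 0], 0], [[0, 0.005, 0], 0], [[0, 0.0075, 0], 0], [[0, 0.01, 0], 0], [[0, 0.0125, 0], 0]])

```text
clock: 5.27
tool_pos: [0.6097, 0.0485, 0.1858]
orientation: [-179.8, 0.1, -123.0]
force: [3.9, -2.7, 4.3]
opening: 0.0613
gripper_force: 2.6
```

Call:
send_rows(deltas=[[[0, 0.0025, 0], 0], [[0, 0.005, 0], 0], [[0, 0.0075, 0], 0], [[0, 0.01, 0], 0], [[0, 0.0125, 0], 0]])

```text
clock: 5.68
tool_pos: [0.5999, 0.0541, 0.1846]
orientation: [-180.0, 0.0, -123.0]
force: [3.2, -2.4, 2.6]
opening: 0.0614
gripper_force: 2.2
```

Call:
send_rows(deltas=[[[0, 0.0025, 0], 0], [[0, 0.005, 0], 0], [[0, 0.0075, 0], 0], [[0, 0.009, 0], 0], [[0, 0.01, 0], 0]])

```text
clock: 6.1
tool_pos: [0.5926, 0.0585, 0.184]
orientation: [180.0, -0.0, -123.0]
force: [2.8, -2.1, 3.0]
opening: 0.0615
gripper_force: 1.8
```

Call:
send_rows(deltas=[[[0, 0.001, 0], 0], [[0, 0.002, 0], 0], [[0, 0.003, 0], 0], [[0, 0.004, 0], 0], [[0, 0.005, 0], 0]])

```text
clock: 6.52
tool_pos: [0.5895, 0.0605, 0.1841]
orientation: [180.0, -0.0, -123.0]
force: [2.1, -2.0, 2.5]
opening: 0.0614
gripper_force: 1.7
```

Call:
send_rows(deltas=[[[0, 0.001, 0], 0], [[0, 0.002, 0], 0], [[0, 0.003, 0], 0], [[0, 0.004, 0], 0], [[0, 0.005, 0], 0]])

```text
clock: 6.93
tool_pos: [0.5861, 0.0628, 0.1841]
orientation: [180.0, -0.0, -123.0]
force: [2.5, -2.1, 2.3]
opening: 0.0613
gripper_force: 1.7
```

Call:
send_rows(deltas=[[[0, 0.001, 0], 0], [[0, 0.002, 0], 0], [[0, 0.003, 0], 0], [[0, 0.0035, 0], 0], [[0, 0.004, 0], 0]])

```text
clock: 7.35
tool_pos: [0.5835, 0.0645, 0.1841]
orientation: [180.0, -0.0, -123.0]
force: [2.3, -1.4, 2.6]
opening: 0.0612
gripper_force: 1.6
```

Call:
send_rows(deltas=[[[0, 0.001, 0], 0], [[0, 0.002, 0], 0], [[0, 0.003, 0], 0], [[0, 0.0035, 0], 0], [[0, 0.004, 0], 0]])

```text
clock: 7.77
tool_pos: [0.5809, 0.0662, 0.1842]
orientation: [-180.0, 0.0, -123.0]
force: [3.1, -2.5, 3.1]
opening: 0.0616
gripper_force: 2.3
```

Call:
send_rows(deltas=[[[0, 0.001, 0], 0], [[0, 0.002, 0], 0], [[0, 0.003, 0], 0], [[0, 0.0035, 0], 0], [[0, 0.004, 0], 0]])

```text
clock: 8.18
tool_pos: [0.5797, 0.0672, 0.1846]
orientation: [-179.8, 0.0, -123.0]
force: [12.0, -8.4, -1.1]
opening: 0.0613
gripper_force: 7.2
```

The stop is felt: 15 N and the tool lagging, with the knob at about y = -9. I'll centre the tool over the knob, free of it, and turn 90° for the crossing.

Call:
send_rows(deltas=[[[0, -0.003, 0], 0], [[0, -0.006, 0], 0], [[0, -0.01, 0], 0], [[0, -0.014, 0], 0], [[0, -0.014, 0], 0]])

```text
clock: 8.6
tool_pos: [0.5876, 0.0616, 0.1837]
orientation: [180.0, -0.0, -123.0]
force: [0.4, -0.3, -0.0]
opening: 0.0615
gripper_force: 0.0
```

Call:
send_rows(deltas=[[[0, 0, 0], -0.07], [[0, 0, 0], -0.14], [[0, 0, 0], -0.21], [[0, 0, 0], -0.28], [[0, 0, 0], -0.35]])

```text
clock: 9.02
tool_pos: [0.5872, 0.0619, 0.1839]
orientation: [180.0, -0.0, -91.2]
force: [-0.3, -0.2, 0.1]
opening: 0.0614
gripper_force: 0.0
```

Call:
send_rows(deltas=[[[0, 0, 0], -0.07], [[0, 0, 0], -0.14], [[0, 0, 0], -0.21], [[0, 0, 0], -0.28], [[0, 0, 0], -0.35]])

```text
clock: 9.43
tool_pos: [0.5872, 0.0619, 0.1839]
orientation: [180.0, 0.0, -59.7]
force: [0.1, 0.1, 0.4]
opening: 0.0614
gripper_force: 0.0
```

Call:
send_rows(deltas=[[[0, 0, 0], -0.07], [[0, 0, 0], -0.14], [[0, 0, 0], -0.21], [[0, 0, 0], -0.28], [[0, 0, 0], -0.3]])

```text
clock: 9.85
tool_pos: [0.5872, 0.0619, 0.1839]
orientation: [180.0, 0.0, -32.6]
force: [-0.4, 0.1, -0.4]
opening: 0.0611
gripper_force: 0.0
```

```bash
python3 - <<'E'
from h import *
o=ctrl.get_obs();print(o["force"],o["tool_pos"],o["orientation"],o["joint_pos"])
S=ctrl.snapshot("side")
cv2.imwrite("pics/crop3.png",cv2.resize(S["color"][130:210,235:335,::-1],None,fx=6,fy=6,interpolation=cv2.INTER_CUBIC))
E
```

```text
[-0.40481369  0.08115103 -0.43498239] [0.58723112 0.06192696 0.18390668] [ 1.79976875e+02  3.79285390e-02 -3.26422670e+01] [ 2.49633918e+01  1.79435149e+01 -1.83975927e+01 -2.43661481e-02
 -5.36987411e+01  3.24087812e+01]
```

View pics/crop3.png

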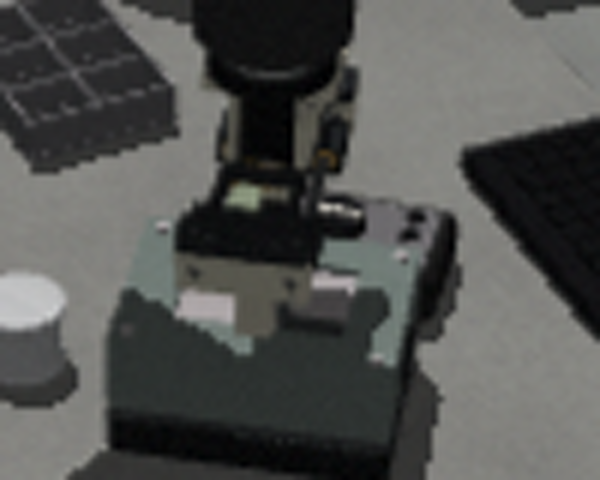

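The knob is inside the fingers with no contact force. The near finger hides it at about (250,300) in the crop. Next I push along selector +x, which is tool -y.

Call:
send_rows(deltas=[[[0, -0.002, 0], 0], [[0, -0.004, 0], 0], [[0, -0.006, 0], 0], [[0, -0.008, 0], 0], [[0, -0.01, 0], 0]])

```text
clock: 10.32
tool_pos: [0.592, 0.0687, 0.1841]
orientation: [180.0, 0.0, -33.0]
force: [-0.1, 0.5, -0.7]
opening: 0.0614
gripper_force: 0.0
```

Call:
send_rows(deltas=[[[0, -0.0015, 0], 0], [[0, -0.003, 0], 0], [[0, -0.0045, 0], 0], [[0, -0.006, 0], 0], [[0, -0.007, 0], 0]])

```text
clock: 10.73
tool_pos: [0.5947, 0.0729, 0.1842]
orientation: [179.9, 0.0, -33.0]
force: [-1.8, -4.6, 2.8]
opening: 0.0614
gripper_force: 1.7
```

Call:
send_rows(deltas=[[[0, -0.002, 0], 0], [[0, -0.004, 0], 0], [[0, -0.006, 0], 0], [[0, -0.007, 0], 0], [[0, -0.008, 0], 0]])

```text
clock: 11.15
tool_pos: [0.5982, 0.0781, 0.1842]
orientation: [179.9, 0.0, -33.0]
force: [-3.6, -3.9, 3.2]
opening: 0.0612
gripper_force: 2.4
```

Call:
send_rows(deltas=[[[0, -0.002, 0], 0], [[0, -0.004, 0], 0], [[0, -0.006, 0], 0], [[0, -0.007, 0], 0], [[0, -0.008, 0], 0]])

```text
clock: 11.57
tool_pos: [0.602, 0.0841, 0.1841]
orientation: [-180.0, 0.0, -33.0]
force: [-1.9, -3.2, 2.6]
opening: 0.0615
gripper_force: 2.1
```

Call:
send_rows(deltas=[[[0, -0.0025, 0], 0], [[0, -0.005, 0], 0], [[0, -0.0075, 0], 0], [[0, -0.01, 0], 0], [[0, -0.0125, 0], 0]])

```text
clock: 11.98
tool_pos: [0.6076, 0.0926, 0.1841]
orientation: [-180.0, -0.0, -33.0]
force: [-1.8, -3.7, 3.1]
opening: 0.0616
gripper_force: 2.0
```

Call:
send_rows(deltas=[[[0, 0.003, 0], 0], [[0, 0.006, 0], 0], [[0, 0.009, 0], 0], [[0, 0.012, 0], 0], [[0, 0.0125, 0], 0]])

```text
clock: 12.4
tool_pos: [0.6017, 0.0838, 0.1842]
orientation: [-180.0, 0.0, -33.0]
force: [-0.3, 0.5, 0.2]
opening: 0.0615
gripper_force: 0.0
```

```bash
python3 - <<'E'
from h import *
S=ctrl.snapshot("side");T=ctrl.snapshot("top")
a=cv2.resize(T["color"][95:205,165:295,::-1],None,fx=3,fy=3,interpolation=cv2.INTER_CUBIC)
b=cv2.resize(S["color"][140:220,235:335,::-1],None,fx=4,fy=4,interpolation=cv2.INTER_CUBIC)
o=np.zeros((330,790,3),np.uint8);o[:330,:390]=a;o[:320,390:790]=b
cv2.imwrite("pics/crop4.png",o)
for n,p in(("S",S),("T",T)):
  for b in ctrl.cut_out(p,"lever_knob"): print(n,round(b["conf"],2),np.array(b["xy"])*[512,384],b["pixels"].sum())
v=(.5953,.0891,.9991);c,s=np.cos(v[2]),np.sin(v[2])
for x in(-20,-10,0,10):
  X=np.array([[v[0]+c*x/1e3+s*.012,v[1]+s*x/1e3-c*.012,.145]]); print(x,proj(S,X).round(1),proj(T,X).round(1))
E
```

```text
S 0.7 [213.7088 274.4064] 175
S 0.46 [281.4976 231.2832] 172
T 0.74 [226.4064 167.1936] 1433
T 0.61 [332.3904 184.2816] 168
T 0.5 [371.8144 272.4096] 187
-20 [[281.1 171.6]] [[240.5 148.6]]
-10 [[281.5 169.9]] [[237.6 146.9]]
0 [[282.  168.3]] [[234.8 145.1]]
10 [[282.4 166.7]] [[231.9 143.3]]
```

View pics/crop4.png

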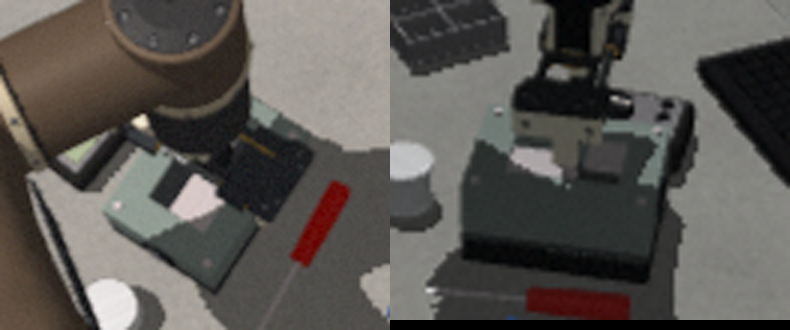

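Call:
send_rows(deltas=[[[0, -0.005, 0], 0], [[0, -0.01, 0], 0], [[0, -0.014, 0], 0], [[0, -0.0165, 0], 0], [[0, -0.019, 0], 0]])

```text
clock: 13.02
tool_pos: [0.6101, 0.0965, 0.1842]
orientation: [179.9, 0.0, -33.0]
force: [-2.6, -2.5, 3.4]
opening: 0.0611
gripper_force: 1.8
```

Call:
send_rows(deltas=[[[0, 0.003, 0], 0], [[0, 0.006, 0], 0], [[0, 0.01, 0], 0], [[0, 0.013, 0], 0], [[0, 0.013, 0], 0]])

```text
clock: 13.43
tool_pos: [0.6043, 0.0876, 0.1842]
orientation: [-180.0, 0.0, -33.0]
force: [0.3, 0.0, -0.3]
opening: 0.0613
gripper_force: 0.0
```

Call:
send_rows(deltas=[[[0, 0, -0.03], 0], [[0, 0, -0.06], 0], [[0, 0, -0.09], 0], [[0, 0, -0.13], 0], [[0, 0, -0.16], 0]])

```text
clock: 13.85
tool_pos: [0.6048, 0.0879, 0.3147]
orientation: [-179.9, -0.1, -33.0]
force: [0.4, 0.5, 0.2]
opening: 0.0611
gripper_force: 0.0
```

```bash
python3 - <<'E'
from h import *
S=ctrl.snapshot("side");T=ctrl.snapshot("top")
cv2.imwrite("pics/crop5.png",cv2.resize(S["color"][130:220,235:335,::-1],None,fx=6,fy=6,interpolation=cv2.INTER_CUBIC))
for b in ctrl.cut_out(S,"lever_knob"): print(round(b["conf"],2),np.array(b["xy"])*[512,384],b["pixels"].sum())
v=(.5953,.0891,.9991);c,s=np.cos(v[2]),np.sin(v[2])
for y in (-.009,-.015):
 for x in(-20,-10,0,10):
  X=np.array([[v[0]+c*x/1e3-s*y,v[1]+s*x/1e3+c*y,.145]]); print(y,x,((proj(S,X)-[235,130]+.5)*6-.5).round(1))
E
```

```text
0.71 [283.1872 166.5024] 116
0.63 [213.9136 276.5952] 249
0.54 [282.2144 230.8992] 207
-0.009 -20 [[274.2 251.4]]
-0.009 -10 [[276.9 241.6]]
-0.009 0 [[279.6 231.9]]
-0.009 10 [[282.3 222.3]]
-0.015 -20 [[283.9 252.5]]
-0.015 -10 [[286.6 242.7]]
-0.015 0 [[289.3 233. ]]
-0.015 10 [[291.9 223.4]]
```

View pics/crop5.png

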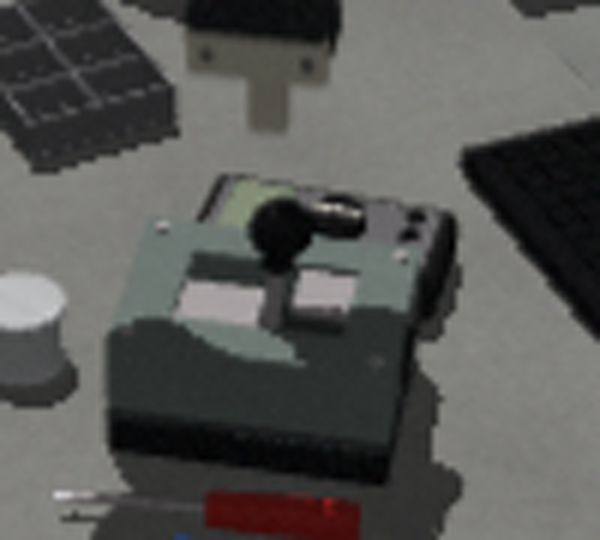

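The lever is clear of the gripper, with the knob at (282,232) in the crop. The projection puts that at x ≈ 0, y ≈ -10, so it is centre off inside the crossing. I'll let it rest for over two seconds, then go back down.

Call:
send_rows(deltas=[[[0, 0, 0], 0], [[0, 0, 0], 0], [[0, 0, 0], 0], [[0, 0, 0], 0], [[0, 0, 0], 0]])

```text
clock: 14.42
tool_pos: [0.6044, 0.0879, 0.3114]
orientation: [179.9, 0.0, -33.0]
force: [0.0, -0.4, 0.4]
opening: 0.0613
gripper_force: 0.0
```

Call:
send_rows(deltas=[[[0, 0, 0], 0], [[0, 0, 0], 0], [[0, 0, 0], 0], [[0, 0, 0], 0], [[0, 0, 0], 0]])

```text
clock: 14.83
tool_pos: [0.6046, 0.088, 0.3122]
orientation: [180.0, -0.0, -33.0]
force: [0.2, 0.8, -0.7]
opening: 0.0617
gripper_force: 0.0
```

Call:
send_rows(deltas=[[[0, 0, 0], 0], [[0, 0, 0], 0], [[0, 0, 0], 0], [[0, 0, 0], 0], [[0, 0, 0], 0]])

```text
clock: 15.25
tool_pos: [0.6046, 0.088, 0.3122]
orientation: [-180.0, -0.0, -33.0]
force: [0.3, -0.9, 0.3]
opening: 0.0615
gripper_force: 0.0
```

Call:
send_rows(deltas=[[[0, 0, 0], 0], [[0, 0, 0], 0], [[0, 0, 0], 0], [[0, 0, 0], 0], [[0, 0, 0], 0]])

```text
clock: 15.67
tool_pos: [0.6046, 0.088, 0.3122]
orientation: [-180.0, 0.0, -33.0]
force: [-0.3, 0.1, 0.0]
opening: 0.0617
gripper_force: 0.0
```

Call:
send_rows(deltas=[[[0, 0, 0], 0], [[0, 0, 0], 0], [[0, 0, 0], 0], [[0, 0, 0], 0], [[0, 0, 0], 0]])

```text
clock: 16.08
tool_pos: [0.6046, 0.088, 0.3121]
orientation: [180.0, 0.0, -33.0]
force: [-0.6, -0.3, 0.1]
opening: 0.0616
gripper_force: 0.0
```

Call:
send_rows(deltas=[[[0, 0, 0.02], 0], [[0, 0, 0.04], 0], [[0, 0, 0.06], 0], [[0, 0, 0.08], 0], [[0, 0, 0.1], 0]])

```text
clock: 16.5
tool_pos: [0.6046, 0.088, 0.2315]
orientation: [-180.0, -0.0, -33.0]
force: [0.2, 0.7, -0.3]
opening: 0.0612
gripper_force: 0.0
```

Call:
send_rows(deltas=[[[0, 0, 0.02], 0], [[0, 0, 0.035], 0], [[0, 0, 0.05], 0], [[0, 0, 0.06], 0], [[0, 0, 0.06], 0]])

```text
clock: 16.92
tool_pos: [0.6038, 0.0877, 0.1823]
orientation: [179.9, 0.1, -33.0]
force: [-0.8, 0.1, -0.4]
opening: 0.0615
gripper_force: 0.0
```

Call:
send_rows(deltas=[[[0, -0.003, 0], 0], [[0, -0.006, 0], 0], [[0, -0.009, 0], 0], [[0, -0.011, 0], 0], [[0, -0.013, 0], 0]])

```text
clock: 17.33
tool_pos: [0.6104, 0.0967, 0.1848]
orientation: [180.0, -0.0, -33.0]
force: [-1.2, -3.7, 2.6]
opening: 0.0617
gripper_force: 1.8
```

Call:
send_rows(deltas=[[[0, -0.0025, 0], 0], [[0, -0.005, 0], 0], [[0, -0.0075, 0], 0], [[0, -0.01, 0], 0], [[0, -0.0125, 0], 0]])

```text
clock: 17.75
tool_pos: [0.6157, 0.1051, 0.1842]
orientation: [180.0, 0.0, -33.0]
force: [-2.1, -3.3, 2.2]
opening: 0.0615
gripper_force: 1.7
```

Call:
send_rows(deltas=[[[0, -0.0025, 0], 0], [[0, -0.005, 0], 0], [[0, -0.0075, 0], 0], [[0, -0.0095, 0], 0], [[0, -0.011, 0], 0]])

```text
clock: 18.17
tool_pos: [0.6207, 0.1128, 0.1841]
orientation: [-180.0, -0.0, -33.0]
force: [-1.7, -1.5, 1.4]
opening: 0.061
gripper_force: 1.1
```

Call:
send_rows(deltas=[[[0, -0.001, 0], 0], [[0, -0.002, 0], 0], [[0, -0.003, 0], 0], [[0, -0.004, 0], 0], [[0, -0.005, 0], 0]])

```text
clock: 18.58
tool_pos: [0.6227, 0.116, 0.1841]
orientation: [-180.0, 0.0, -33.0]
force: [-1.1, -1.1, 1.0]
opening: 0.0614
gripper_force: 0.9
```

Call:
send_rows(deltas=[[[0, -0.001, 0], 0], [[0, -0.002, 0], 0], [[0, -0.003, 0], 0], [[0, -0.004, 0], 0], [[0, -0.004, 0], 0]])

```text
clock: 19.0
tool_pos: [0.6245, 0.1187, 0.1841]
orientation: [-180.0, 0.0, -33.0]
force: [-0.3, -1.8, 1.0]
opening: 0.0611
gripper_force: 0.8
```

Call:
send_rows(deltas=[[[0, -0.001, 0], 0], [[0, -0.002, 0], 0], [[0, -0.003, 0], 0], [[0, -0.004, 0], 0], [[0, -0.004, 0], 0]])

```text
clock: 19.42
tool_pos: [0.6261, 0.1213, 0.184]
orientation: [180.0, 0.0, -33.0]
force: [-1.1, -0.9, 0.3]
opening: 0.0613
gripper_force: 0.8
```

Call:
send_rows(deltas=[[[0, -0.001, 0], 0], [[0, -0.002, 0], 0], [[0, -0.003, 0], 0], [[0, -0.004, 0], 0], [[0, -0.004, 0], 0]])

```text
clock: 19.83
tool_pos: [0.6279, 0.124, 0.184]
orientation: [180.0, 0.0, -33.0]
force: [-1.0, -1.5, -0.9]
opening: 0.0613
gripper_force: 0.9
```

Call:
send_rows(deltas=[[[0, -0.001, 0], 0], [[0, -0.002, 0], 0], [[0, -0.003, 0], 0], [[0, -0.004, 0], 0], [[0, -0.004, 0], 0]])

```text
clock: 20.25
tool_pos: [0.6297, 0.1268, 0.1841]
orientation: [-180.0, 0.0, -33.0]
force: [-1.6, -1.5, -1.7]
opening: 0.0614
gripper_force: 0.9
```

Call:
send_rows(deltas=[[[0, -0.001, 0], 0], [[0, -0.002, 0], 0], [[0, -0.003, 0], 0], [[0, -0.004, 0], 0], [[0, -0.004, 0], 0]])

```text
clock: 20.67
tool_pos: [0.6308, 0.1285, 0.1839]
orientation: [179.9, 0.0, -33.0]
force: [-3.4, -4.7, -0.6]
opening: 0.0613
gripper_force: 2.9
```

Call:
send_rows(deltas=[[[0, -0.0005, 0], 0], [[0, -0.001, 0], 0], [[0, -0.0015, 0], 0], [[0, -0.002, 0], 0], [[0, -0.002, 0], 0]])

```text
clock: 21.08
tool_pos: [0.6313, 0.1292, 0.1838]
orientation: [179.8, 0.1, -33.0]
force: [-3.6, -7.5, 0.1]
opening: 0.0612
gripper_force: 4.0
```

Call:
send_rows(deltas=[[[0, -0.0005, 0], 0], [[0, -0.001, 0], 0], [[0, -0.0015, 0], 0], [[0, -0.002, 0], 0], [[0, -0.002, 0], 0]])

```text
clock: 21.5
tool_pos: [0.6317, 0.13, 0.1836]
orientation: [179.7, 0.1, -33.1]
force: [-4.7, -8.9, 1.1]
opening: 0.0612
gripper_force: 5.1
```

The feed-two lane's side wall is felt: about 10 N and rising. I'll back off to centre, turn back and push along +y.

Call:
send_rows(deltas=[[[0, 0.004, 0], 0], [[0, 0.008, 0], 0], [[0, 0.012, 0], 0], [[0, 0.016, 0], 0], [[0, 0.016, 0], 0]])

```text
clock: 21.92
tool_pos: [0.6264, 0.1213, 0.1846]
orientation: [-179.9, -0.0, -33.0]
force: [-0.0, -0.1, -0.1]
opening: 0.0613
gripper_force: 0.0
```

Call:
send_rows(deltas=[[[0, 0, 0], 0.07], [[0, 0, 0], 0.14], [[0, 0, 0], 0.21], [[0, 0, 0], 0.28], [[0, 0, 0], 0.35]])

```text
clock: 22.33
tool_pos: [0.6266, 0.1216, 0.1845]
orientation: [-179.9, 0.0, -64.8]
force: [0.3, -0.3, 0.2]
opening: 0.0615
gripper_force: 0.0
```

Call:
send_rows(deltas=[[[0, 0, 0], 0.07], [[0, 0, 0], 0.14], [[0, 0, 0], 0.21], [[0, 0, 0], 0.28], [[0, 0, 0], 0.35]])

```text
clock: 22.75
tool_pos: [0.6266, 0.1217, 0.1845]
orientation: [-179.9, 0.0, -96.3]
force: [0.3, -0.6, -0.4]
opening: 0.0615
gripper_force: 0.0
```

Call:
send_rows(deltas=[[[0, 0, 0], 0.07], [[0, 0, 0], 0.14], [[0, 0, 0], 0.21], [[0, 0, 0], 0.28], [[0, 0, 0], 0.3]])

```text
clock: 23.17
tool_pos: [0.6265, 0.1217, 0.1844]
orientation: [-180.0, 0.1, -123.4]
force: [-0.9, -0.3, 0.3]
opening: 0.0617
gripper_force: 0.0
```

Call:
send_rows(deltas=[[[0, 0.0025, 0], 0], [[0, 0.005, 0], 0], [[0, 0.0075, 0], 0], [[0, 0.01, 0], 0], [[0, 0.012, 0], 0]])

```text
clock: 23.58
tool_pos: [0.6183, 0.1266, 0.1845]
orientation: [-179.9, 0.0, -123.0]
force: [2.3, -1.7, 1.4]
opening: 0.0611
gripper_force: 1.3
```

Call:
send_rows(deltas=[[[0, 0.002, 0], 0], [[0, 0.004, 0], 0], [[0, 0.006, 0], 0], [[0, 0.008, 0], 0], [[0, 0.009, 0], 0]])

```text
clock: 24.0
tool_pos: [0.6121, 0.1305, 0.1844]
orientation: [-180.0, 0.0, -123.0]
force: [2.4, -0.5, 1.9]
opening: 0.0616
gripper_force: 1.4
```

Call:
send_rows(deltas=[[[0, 0.0025, 0], 0], [[0, 0.005, 0], 0], [[0, 0.0075, 0], 0], [[0, 0.01, 0], 0], [[0, 0.0125, 0], 0]])

```text
clock: 24.42
tool_pos: [0.6034, 0.1359, 0.1841]
orientation: [180.0, -0.0, -123.0]
force: [2.0, -0.8, 1.9]
opening: 0.0611
gripper_force: 1.3
```

Call:
send_rows(deltas=[[[0, 0.0025, 0], 0], [[0, 0.005, 0], 0], [[0, 0.0075, 0], 0], [[0, 0.01, 0], 0], [[0, 0.0125, 0], 0]])

```text
clock: 24.83
tool_pos: [0.5951, 0.1413, 0.1841]
orientation: [180.0, -0.0, -123.0]
force: [2.5, -1.8, 2.3]
opening: 0.0614
gripper_force: 1.2
```

Call:
send_rows(deltas=[[[0, 0.0025, 0], 0], [[0, 0.005, 0], 0], [[0, 0.0075, 0], 0], [[0, 0.01, 0], 0], [[0, 0.0125, 0], 0]])

```text
clock: 25.25
tool_pos: [0.5865, 0.1467, 0.1839]
orientation: [180.0, -0.0, -123.0]
force: [1.7, -2.2, -0.3]
opening: 0.0614
gripper_force: 1.2
```

Call:
send_rows(deltas=[[[0, 0.002, 0], 0.0], [[0, 0.004, 0], 0], [[0, 0.006, 0], 0], [[0, 0.008, 0], 0], [[0, 0.009, 0], 0]])

```text
clock: 25.67
tool_pos: [0.5805, 0.1506, 0.184]
orientation: [180.0, -0.0, -123.0]
force: [1.7, -2.4, -2.5]
opening: 0.0613
gripper_force: 1.2
```

Call:
send_rows(deltas=[[[0, 0.002, 0], 0], [[0, 0.004, 0], 0], [[0, 0.006, 0], 0], [[0, 0.008, 0], 0], [[0, 0.009, 0], 0]])

```text
clock: 26.08
tool_pos: [0.5746, 0.1547, 0.1842]
orientation: [180.0, 0.0, -123.0]
force: [1.8, -2.0, -2.4]
opening: 0.0614
gripper_force: 1.3
```

Call:
send_rows(deltas=[[[0, 0.001, 0], 0], [[0, 0.002, 0], 0], [[0, 0.003, 0], 0], [[0, 0.004, 0], 0], [[0, 0.005, 0], 0]])

```text
clock: 26.5
tool_pos: [0.5714, 0.1568, 0.1842]
orientation: [-180.0, 0.0, -123.0]
force: [1.6, -2.1, -2.1]
opening: 0.0613
gripper_force: 1.3
```

Call:
send_rows(deltas=[[[0, 0.001, 0], 0], [[0, 0.002, 0], 0], [[0, 0.003, 0], 0], [[0, 0.004, 0], 0], [[0, 0.005, 0], 0]])

```text
clock: 26.92
tool_pos: [0.5687, 0.1584, 0.1842]
orientation: [-179.9, -0.0, -123.0]
force: [9.4, -7.3, -6.7]
opening: 0.0614
gripper_force: 6.0
```

Call:
send_rows(deltas=[[[0, 0.0005, 0], 0], [[0, 0.001, 0], 0], [[0, 0.0015, 0], 0], [[0, 0.002, 0], 0], [[0, 0.002, 0], 0]])

```text
clock: 27.33
tool_pos: [0.5683, 0.1585, 0.1842]
orientation: [-179.8, -0.0, -123.0]
force: [12.2, -10.6, -8.0]
opening: 0.0615
gripper_force: 8.1
```

The hard stop is felt at 16 N, with the knob at y ≈ +50. I'll back off, lift clear and check.

Call:
send_rows(deltas=[[[0, -0.003, 0], 0], [[0, -0.007, 0], 0], [[0, -0.011, 0], 0], [[0, -0.016, 0], 0], [[0, -0.016, 0], 0]])

```text
clock: 27.75
tool_pos: [0.5779, 0.1528, 0.1843]
orientation: [180.0, 0.0, -123.0]
force: [-0.1, 0.7, -0.3]
opening: 0.0612
gripper_force: 0.0
```

Call:
send_rows(deltas=[[[0, 0, -0.03], 0], [[0, 0, -0.06], 0], [[0, 0, -0.1], 0], [[0, 0, -0.14], 0], [[0, 0, -0.17], 0]])

```text
clock: 28.17
tool_pos: [0.5777, 0.153, 0.3232]
orientation: [-179.9, 0.1, -123.0]
force: [-0.0, -0.6, -0.3]
opening: 0.0612
gripper_force: 0.0
```

```bash
python3 - <<'E'
from h import *
S=ctrl.snapshot("side")
cv2.imwrite("pics/crop6.png",cv2.resize(S["color"][130:220,235:335,::-1],None,fx=6,fy=6,interpolation=cv2.INTER_CUBIC))
print(ctrl.get_obs()["force"])
v=(.5953,.0891,.9991);c,s=np.cos(v[2]),np.sin(v[2])
for x,y in((31,52),(31,47),(31,42),(0,52)):
  X=np.array([[v[0]+(c*x-s*y)/1e3,v[1]+(s*x+c*y)/1e3,.132]]); print(x,y,((proj(S,X)-[235,130]+.5)*6-.5).round(1))
E
```

```text
[2.38772491 1.19056389 5.78884653]
31 52 [[192.2 208.1]]
31 47 [[199.9 209. ]]
31 42 [[207.7 209.9]]
0 52 [[182.6 237.3]]
```

View pics/crop6.png

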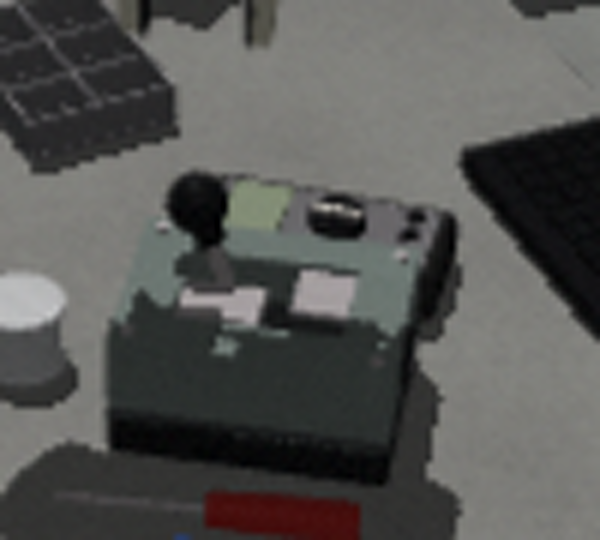

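The knob is at (197,203) in the crop, within 1–2 px of the projection for fully home on feed two. The gripper is clear and nothing else has moved. I'll settle the arm and hand in.

Call:
send_rows(deltas=[[[0, 0, 0], 0], [[0, 0, 0], 0], [[0, 0, 0], 0], [[0, 0, 0], 0], [[0, 0, 0], 0]])

```text
clock: 28.63
tool_pos: [0.5772, 0.1527, 0.319]
orientation: [179.9, -0.1, -123.0]
force: [-0.2, -0.8, -0.2]
opening: 0.0613
gripper_force: 0.0
```

```bash
python3 -c "
from plant import ctrl
print(ctrl.get_obs()['force']); print(ctrl.close_job())"
```

```text
[-0.18204607 -0.75754597 -0.1620777 ]
the job is handed in; nothing more can be done
None
```

The lever was brought to centre off at the crossing, left resting there untouched for about 3 s, then taken across to the hard stop at feed two; the highest force read was about 18 N, nothing else was seen to move, and the job was handed in at 28.6 s.

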